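# Press a pivot pin home with a crank-operated bench press

## Robot

A 6-joint arm with a two-finger parallel gripper is mounted at the origin on the work surface. World frame = base frame: x ahead of the robot, y to its left, z up, the work surface at z = 0. Lengths are in m, angles in rad, forces in N, time in s.
With the tool pointing down it reaches from about 0.325 to 0.775 m from the base axis. Payload 5.5 kg.
Tool frame: the origin (TCP) lies midway between the tips of the shut fingers; the grasp point (between the pads) lies 19 mm behind it; z points along the fingers, y is the line along which they close (so a half turn about z gives the same grasp; the last joint's range is limited). The gripper opens to 88 mm and grips with 3 to 60 N. Pads are 20 mm wide; open, the fingers measure 115 mm over their backs; the gripper's body (75 mm by 178 mm) begins 61 mm behind the grasp point.
Start: joints at [-1.271, 0.091, 1.231, -0, 1.82, -0.057], TCP at [0.21, -0.562, 0.223] pointing down, gripper open.
Joint ranges: [-2.87, 2.87], [-0.86, 2.18], [0.17, 2.46], [-1.51, 4.65], [0.06, 2.69], [-2.65, 2.65]. Speed limits (rad/s): [2.57, 2.57, 3.01, 3.14, 3.14, 3.14].

## Interface

Orientations are given as a unit quaternion [w, x, y, z].
In Python, from rig import manip gives the robot as it stands.
- The arm moves only by the tool apply_moves, never from a script. Its argument "rows" is a list of rows, each a list of 3 entries, a list of its own where there are three numbers: the turn, a rotation vector about the world's x, y, z in rad, then the shift along the world's x, y, z in m, then the closure, from -1 (fully open) to 1 (shut). A call has 1 to 10 rows; each row shifts and turns the commanded pose from where the row before left it; what a row does not reach is not made up. A row lasts 1/8 s, in which the tool goes at most 62.5 mm and 10.7 degrees, less where a joint would pass 70% of its speed; a pose out of reach is approached as far as the arm can. A call with a gripper value outside its range is refused whole. The fingers move at their own pace and stop on an object; "force" is the grip in N (left out, the last holds). Time passes only in rows, so rows that do not move let the fingers close. It gives the time, the measured TCP pose, the force, the opening and the grip force at its end, in the units of the state.
- manip.read_state(): the state, without advancing time (a new reading comes with each control period).
- manip.get_image(name): name is "scene" or "top" or "wrist"; returns the picture (480x640x3 uint8, red, green, blue); there is no depth.
- manip.calibration(name): a dict with "mtx" (3x3 intrinsics, pixels), "distortion" ([k1, k2, p1, p2, k3] as OpenCV has them; the pictures are not rectified), "rvec" (rotation vector, rad) and "tvec" (3), from world to camera coordinates, as OpenCV has them. Camera axes: x right, y down, z forward; pixel columns grow to the right and rows downward; lengths in m; the calibration is good to about 2 mm. A picture is of the moment at which its call begins: read the wrist's pose just before it. calibration takes no time and is no camera call; for the wrist camera it gives the pose at the moment of the call.
- manip.finish_job(): hands the job in; it is judged then, once.
The state is a dict: "t": time; "joint_pos": joint angles; "joint_velocities": joint speeds; "joint_torque": joint torques, N m; "ee_pos": TCP position; "orientation": TCP orientation; "force": force on the tool from outside, world axes, zero at the start; "wrist_torque": the same for the moment, N m; "finger_gap": finger opening in m; "grip_force": force on a finger pad.
Only numpy, scipy, OpenCV 4.12 (cv2) and the standard library are available. Lean on these libraries where they do the work, as an engineer would, in place of code of your own. Each camera call takes 0.05 s, during which the arm holds its last target. There are 200 camera calls.

## Task

Push the press's loading slide fully in against its stop. Then take the crank by its loose sleeve and wind it clockwise to press the pivot pin fully home in the polished strap, bearing firmly but not hard on it for about a second once it has come up solid. Keep hold of the sleeve all the while as you wind gently back until the press is fully up at its stop, then let go, without disturbing the things lying round about.

Things in the scene. Friction and masses are not known exactly. Their poses are not given: they have to be found in the camera images.
- spindle_top (a point): Point on the upright crank axis of the grey cast bench press (foot 220 x 200 mm, 300 mm high), level with the sleeve's middle, 262 mm above the table. z up, x from the press's open front to its column at the back, y to its left, the way the slide comes out. The head (70 mm wide, top 205 mm high) and crank arm (top 223 mm) lie below; nothing stands above it.
- grip_sleeve: The crank's black plastic sleeve: upright round grip, 24 mm diameter, 66 mm tall, origin at its centre, 75 mm from the crank axis. It spins freely on its pin, so a gripper holding it can keep its own heading while the crank goes round. Pin top 39 mm above the origin, crank arm 39 mm below. Can be taken from above.
- crank (a joint): Crank angle: 0 at the upper stop, sleeve in front of the axis (its -x side), growing clockwise seen from above; a turn lowers the ram 25 mm, the crank stays level. A spring drives it back up to the stop: let go with the ram down, it flies back (over 9 rad/s). Force along the sleeve's path: 1.5 N winding free, 4 N while the pin moves in, then rising a few tenths of a newton per mm of sleeve travel once it is home.
- ram: The press's square steel ram (26 mm), origin at the centre of its lower face. An 11 mm punch sticks down 26 to 32 mm from it, as the last user clamped it, so the crank angle at which it meets the pin (3.2 to 5.6 rad) is not known; the pin is home at 5 to 6.7 rad. Bearing firmly on the pin is 150 to 280 N, 10 to 16 N at the sleeve; more dents the polished head.
- pin: Steel pivot pin started by hand in the hole of the strap: head 14 mm diameter and 4 mm thick, origin at the centre of the head's underside, z up. It stands 4 to 7 mm proud at first, and presses in against friction.
- pin_seat (a point): The place on the strap's upper face on which the pin's head must come to rest: the pin is home when its origin is here. The strap (polished steel, 26 mm wide, J-shaped) sits on locating pins in an aluminium nest on a rubber cushion in the loading slide and is not to be lifted.
- slide (a joint): How far the loading slide is out, in m: 0 when home against its stop with the pin right under the punch, growing as it comes out along the y axis of spindle_top. It moves with 3 N of friction and stays where it is left.
- slide_knob (a point): Centre of the upright black knob on the slide's outer end: round, 26 mm diameter, 40 mm tall, top 90 mm above the table, with 15 mm free below it over the slide plate. Its axes are those of spindle_top. With the slide home it stands 150 mm to the left (+y) of the crank axis.
- pin_cup: Bystander: steel cup of spare pins, 72 mm across, 42 mm high. Leave alone.
- compound_bar: Bystander: bar of polishing compound, 150 x 50 x 40 mm. Leave alone.
- spare_strap: Bystander: another J-shaped polished strap, 125 x 26 mm. Leave alone.
- wrench: Bystander: steel wrench. Leave alone.
- brush: Bystander: hand brush. Leave alone.
- buff_wheel: Bystander: cloth buffing wheel lying flat, 120 mm across, 22 mm thick. Leave alone.

How it is judged:
On the way, in this order (a step that is already met when the one before it is completed fails the run):
1. the loading slide is fully in, against its stop (value of joint slide below 0.0025 m), for 0.2 s.
2. the pin is home and the press bears firmly on it, the sleeve held (z of pin in the frame of pin_seat below 0.0015 m and contact force between ram and pin above 150 N and contact force between the fingers and grip_sleeve above 0.2 N), for 0.5 s.
At the end, for the whole second after the job is handed in: The pin's head is down on the strap within 1.5 mm, the slide is home within 2.5 mm, the crank is back within 0.15 rad of its upper stop, and everything is let go (value of joint crank below 0.15 rad and z of pin in the frame of pin_seat below 0.0015 m and value of joint slide below 0.0025 m); the robot touches nothing.
It fails at once if the punch bore too hard on the pin (over 280 N) and dented it (contact force between ram and pin above 280 N).
It fails at once if the crank flew back (over 9 rad/s) (velocity of joint crank below -9 rad/s or velocity of joint crank above 9 rad/s).
It fails at once if the sleeve was let go while the ram was down (crank past 0.6 rad) (value of joint crank above 0.6 rad and contact force between the fingers and grip_sleeve below 0.2 N).
It fails at once if the press was wound down (past 1 rad) with the slide not home (value of joint crank above 1 rad and value of joint slide above 0.003 m).
It fails at once if a thing lying round about was moved by more than 30 mm (distance of any of pin_cup, compound_bar, spare_strap, wrench, brush, buff_wheel from where it was at the start of the episode above 0.03 m).
It also fails if it takes over 72 s, if anything falls off the work surface, if the arm or the gripper's body presses on something with over 40 N, if the wrist force passes 120 N, or if a joint passes its speed limit or range.

## Working session

There is one attempt and no reset: what is moved stays moved. The work goes in short steps, Python scripts to look and compute and a tool call to move; the robot and the scene stay as the last step left them, time stands still between calls to the robot, and variables do not carry over. Pictures are saved under pics/ and viewed, at most 10 in all, crops included, and the job is handed in when it is done.

Besides the shell and the picture viewer there is one more tool, called by a JSON object that holds its "op" and its "data", one argument or row to a line. apply_moves: Moves the arm, as the interface text tells. Its arguments: {"type":"object","properties":{"rows":{"type":"array","items":{"type":"array"}},"force":{"type":"number"}},"required":["rows"]}

```bash
ls; mkdir -p pics
python3 - <<'E'
from rig import manip
import cv2,numpy as np
for n in("scene","top"):
    cv2.imwrite(f"pics/{n}0.png",manip.get_image(n)[:,:,::-1]); c=manip.calibration(n)
    R=cv2.Rodrigues(np.array(c["rvec"],float))[0]; print(n,np.round(-R.T@np.array(c["tvec"]).ravel(),3))
    print(np.round(R,2).tolist(), np.round(c["mtx"],0).tolist())
s=manip.read_state(); print(s)
E
```

```text
pics
scene [1.124 0.161 1.053]
[[-0.29, 0.96, 0.0], [0.81, 0.25, -0.53], [-0.5, -0.15, -0.85]] [[474.0, 0.0, 327.0], [0.0, 474.0, 243.0], [0.0, 0.0, 1.0]]
top [0.454 0.014 1.168]
[[-0.0, -1.0, -0.0], [-0.99, 0.01, -0.15], [0.15, 0.0, -0.99]] [[497.0, 0.0, 325.0], [0.0, 497.0, 241.0], [0.0, 0.0, 1.0]]
{'t': 0.1, 'joint_pos': array([-1.27072249e+00,  9.17873229e-02,  1.23174583e+00, -2.96425691e-05,
        1.81980828e+00, -5.66976588e-02]), 'joint_velocities': array([-0.00027747, -0.00229424, -0.00184716, -0.00186448,  0.0022064 ,
       -0.00072003]), 'joint_torque': array([ 1.78002265e-03, -4.47857344e+01, -4.07569993e+01,  6.98176143e-02,
        2.84382311e-02, -1.36045219e-04]), 'ee_pos': array([ 0.20946232, -0.56196775,  0.2216288 ]), 'orientation': array([-8.66177553e-04,  9.84131680e-01,  1.77437517e-01, -1.20401229e-04]), 'force': array([-0.25701752,  0.05303538,  0.07984195]), 'wrist_torque': array([ 0.03086803, -0.04908867, -0.00972822]), 'grip_force': 0.0, 'finger_gap': 0.08762937920275736}
```

View pics/scene0.png

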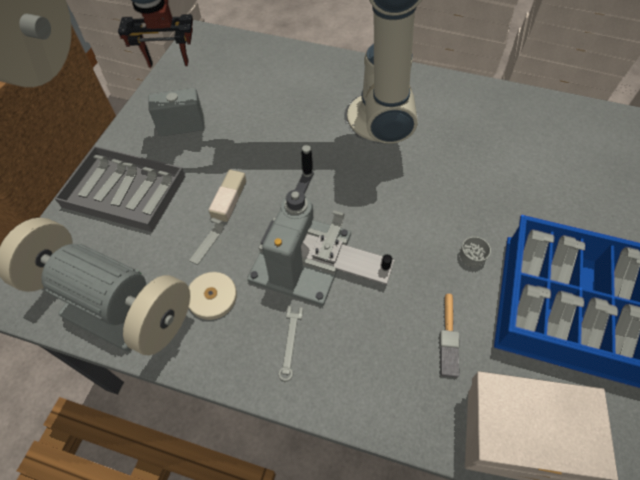

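View pics/top0.png

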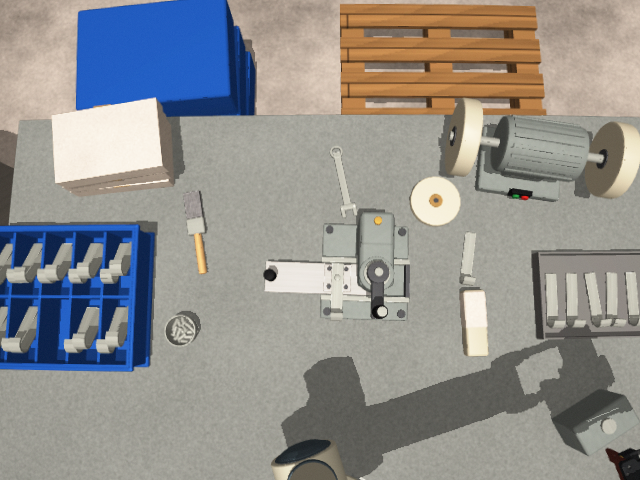

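The scene shows the press mid-table. In the top view the sleeve is at about (380,312), the crank hub at (378,271), the knob at (270,274) and the slide is out to the left (+y). In the scene view the sleeve top is at about (307,150) and the knob at (387,260).

```bash
cat > h.py <<'E'
import cv2,numpy as np
from rig import manip
def ray(c,uv):
    p=cv2.undistortPoints(np.array([[uv]],float),np.array(c["mtx"],float),np.array(c["distortion"],float))[0,0]
    R=cv2.Rodrigues(np.array(c["rvec"],float))[0]; o=-R.T@np.array(c["tvec"],float).ravel()
    return o,R.T@np.array([p[0],p[1],1.])
def onz(c,uv,z):
    o,d=ray(c,uv); return o+d*(z-o[2])/d[2]
def two(c1,u1,c2,u2):
    o1,d1=ray(c1,u1);o2,d2=ray(c2,u2)
    t=np.linalg.lstsq(np.c_[d1,-d2],o2-o1,rcond=None)[0]
    a,b=o1+t[0]*d1,o2+t[1]*d2; return (a+b)/2,np.linalg.norm(a-b)
def blobs(im,box,f,amin=20):
    x0,y0,x1,y1=box; m=f(im[y0:y1,x0:x1].astype(int)).astype(np.uint8)
    n,_,st,ce=cv2.connectedComponentsWithStats(m)
    return [(np.round(ce[i]+[x0,y0],1).tolist(),(st[i][:4]+[x0,y0,0,0]).tolist(),int(st[i][4])) for i in range(1,n) if st[i][4]>=amin]
E
python3 - <<'E'
from h import *
T=cv2.imread("pics/top0.png");S=cv2.imread("pics/scene0.png")
dk=lambda t:(lambda a:a.max(2)<t)
print("knobT",blobs(T,(255,255,295,295),dk(45)));print("sleeveT",blobs(T,(360,255,400,325),dk(45)));print("topdisc",blobs(T,(365,295,395,325),lambda a:a.min(2)>150,8))
print("orangeT",blobs(T,(360,205,395,235),lambda a:a[:,:,2]-a[:,:,0]>70,8))
print("knobS",blobs(S,(370,245,405,285),dk(45)));print("sleeveS",blobs(S,(290,135,325,185),dk(45)));print("orangeS",blobs(S,(265,230,290,255),lambda a:a[:,:,2]-a[:,:,0]>70,8))
a=cv2.resize(T[200:330,255:415],None,fx=4.5,fy=4.5,interpolation=cv2.INTER_CUBIC)
cv2.imwrite("pics/crop.png",a)
E
```

```text
knobT [([269.6, 274.6], [264, 270, 12, 11], 100)]
sleeveT [([375.9, 311.0], [372, 304, 12, 15], 77)]
topdisc [([367.1, 307.7], [365, 296, 6, 23], 111), ([389.7, 307.6], [383, 297, 12, 23], 212), ([381.7, 311.0], [377, 307, 10, 9], 74), ([378.2, 322.3], [365, 320, 30, 5], 115)]
orangeT [([377.7, 220.3], [374, 217, 8, 8], 52)]
knobS [([386.1, 262.0], [382, 255, 10, 15], 111)]
sleeveS [([306.8, 162.5], [301, 151, 12, 24], 217)]
orangeS [([277.7, 241.4], [275, 239, 7, 6], 34)]
```

View pics/crop.png

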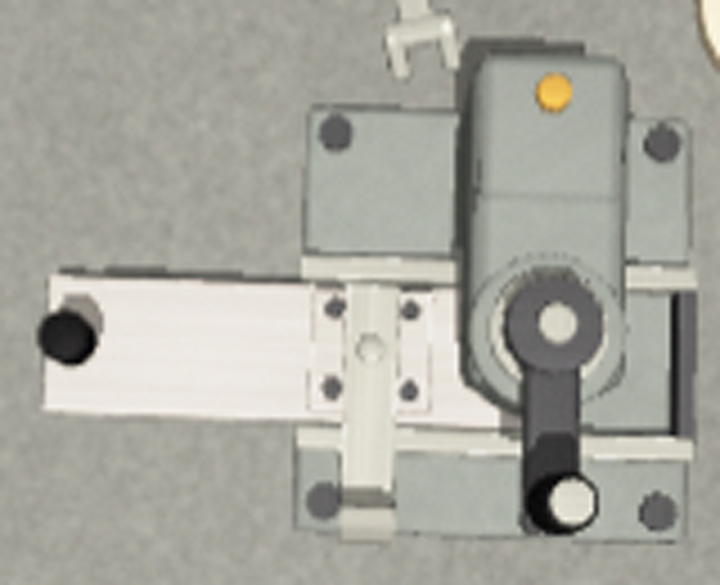

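The crop shows the knob at (67,338), hub centre at (558,322), sleeve pin top at (573,500) and four foot bolts (335,131), (662,141), (322,500), (657,511). The press is turned only slightly.

Run:
```python
from h import *
t=manip.calibration("top");s=manip.calibration("scene")
px=lambda a,b:(a/4.5+255-.4,b/4.5+200-.4)
B=np.array([onz(t,px(*p),.025)[:2] for p in((335,131),(662,141),(322,500),(657,511))]);print("bolts",B.round(4).tolist())
f=B[0]-B[1]+B[2]-B[3]; yaw=np.arctan2(-f[0],f[1]); g=B[0]-B[2]+B[1]-B[3]; print("yaw",yaw,np.arctan2(g[1],g[0]), np.linalg.norm(f)/2,np.linalg.norm(g)/2)
P=onz(t,(381.7,311),.301);print("pintop",P.round(4))
for z in(.22,.235,.25):print("hub",z,onz(t,px(558,322),z).round(4))
print("knob top z.09",onz(t,(269.8,275.1),.09).round(4),"two",two(t,(269.6,274.6),s,(386.3,259)))
print("sleeve two",two(t,(381.7,311),s,(307,149)))
for y in((yaw),(yaw+np.arctan2(g[1],g[0]))/2):
    sp=P[:2]+75e-3*np.array([np.cos(y),np.sin(y)]);k=onz(t,(269.8,275.1),.09)[:2]
    d=k-sp; print("sp",sp.round(4),"knob in sp",(d@[np.cos(y),np.sin(y)]).round(4),(d@[-np.sin(y),np.cos(y)]).round(4))
```

```text
bolts [[0.6598, 0.0042], [0.6537, -0.1658], [0.4698, 0.012], [0.4631, -0.158]]
yaw -0.03760507387723446 -0.04078213986112681 0.17012578322870836 0.19046036710541475
pintop [ 0.4648 -0.0838  0.301 ]
hub 0.22 [ 0.5416 -0.0886  0.22  ]
hub 0.235 [ 0.5402 -0.087   0.235 ]
hub 0.25 [ 0.5388 -0.0853  0.25  ]
knob top z.09 [0.5462 0.1343 0.09  ] two (array([0.54810174, 0.13629165, 0.08011879]), np.float64(0.000904402429932471))
sleeve two (array([ 0.46437688, -0.08218652,  0.3003215 ]), np.float64(0.003499359442209678))
sp [ 0.5397 -0.0866] knob in sp -0.0018 0.221
sp [ 0.5397 -0.0868] knob in sp -0.0021 0.2211
```

{"op": "apply_moves", "data": {
  "rows": [
    [[0,0,-0.132],[0,0,0.06],1],
    [[0,0,-0.132],[0,0,0.06],1],
    [[0,0,-0.132],[0.022,0.05,0.03],1],
    [[0,0,0],[0.022,0.05,0.02],1],
    [[0,0,0],[0.022,0.05,0],1],
    [[0,0,0],[0.022,0.05,0],1],
    [[0,0,0],[0.022,0.05,0],1],
    [[0,0,0],[0.022,0.05,0],1],
    [[0,0,0],[0.022,0.05,0],1],
    [[0,0,0],[0.022,0.05,0],1]
  ]
}}

```text
t: 1.35
ee_pos: [0.3859, -0.1605, 0.3923]
orientation: [-0.0, 1.0, -0.02, -0.0]
force: [1.0, -0.3, 0.6]
finger_gap: 0.0008
grip_force: 0.0
```

{"op": "apply_moves", "data": {
  "rows": [
    [[0,0,0],[0.023,0.052,0],1],
    [[0,0,0],[0.023,0.052,0],1],
    [[0,0,0],[0.023,0.052,0],1],
    [[0,0,0],[0.023,0.052,0],1],
    [[0,0,0],[0.023,0.052,0],1],
    [[0,0,0],[0.023,0.052,0],1],
    [[0,0,0],[0.023,0.052,0],1],
    [[0,0,0],[0,0,-0.055],1],
    [[0,0,0],[0,0,-0.055],1],
    [[0,0,0],[0,0,-0.055],1]
  ]
}}

```text
t: 2.6
ee_pos: [0.5464, 0.202, 0.225]
orientation: [0.0, 1.0, -0.019, -0.001]
force: [1.6, -0.1, 0.7]
finger_gap: 0.0005
grip_force: 0.0
```

{"op": "apply_moves", "data": {
  "rows": [
    [[0,0,0],[0,0,-0.055],1],
    [[0,0,0],[0,0,-0.05],1],
    [[0,0,0],[0,0,-0.045],1],
    [[0,0,0],[0,0,0],1]
  ]
}}

```text
t: 3.1
ee_pos: [0.5436, 0.2009, 0.0726]
orientation: [0.001, 1.0, -0.02, -0.005]
force: [-0.5, -0.1, -0.4]
finger_gap: 0.0003
grip_force: 0.0
```

{"op": "apply_moves", "data": {
  "rows": [
    [[0,0,0],[0.004,-0.02,-0.008],1],
    [[0,0,0],[0,-0.02,0],1],
    [[0,0,0],[-0.001,-0.02,0],1],
    [[0,0,0],[-0.001,-0.02,0],1],
    [[0,0,0],[-0.001,-0.015,0],1],
    [[0,0,0],[0,-0.005,0],1],
    [[0,0,0],[0,0,0],1]
  ]
}}

```text
t: 3.98
ee_pos: [0.5472, 0.1009, 0.0696]
orientation: [0.0, 1.0, -0.02, -0.0]
force: [0.8, 0.6, -0.8]
finger_gap: 0.0002
grip_force: 0.0
```

{"op": "apply_moves", "data": {
  "rows": [
    [[0,0,0],[0,-0.005,0],1],
    [[0,0,0],[0,-0.005,0],1],
    [[0,0,0],[0,-0.003,0],1]
  ]
}}

```text
t: 4.35
ee_pos: [0.5471, 0.0889, 0.0693]
orientation: [-0.0, 1.0, -0.019, -0.001]
force: [-1.8, 2.8, 1.6]
finger_gap: 0.0005
grip_force: 1.6
```

{"op": "apply_moves", "data": {
  "rows": [
    [[0,0,0],[0,-0.003,0],1],
    [[0,0,0],[0,-0.003,0],1]
  ]
}}

```text
t: 4.6
ee_pos: [0.5471, 0.0851, 0.0693]
orientation: [-0.003, 1.0, -0.019, -0.001]
force: [-2.6, 16.5, 0.3]
finger_gap: 0.0005
grip_force: 8.4
```

Run:
```python
from h import *
cv2.imwrite("pics/top1.png",manip.get_image("top")[210:330,240:420,::-1].repeat(4,0).repeat(4,1)); s=manip.read_state();print(s["ee_pos"],s["force"])
```

```text
[0.54714523 0.08522376 0.06929557] [-2.05881472 12.25332929  0.02196194]
```

View pics/top1.png

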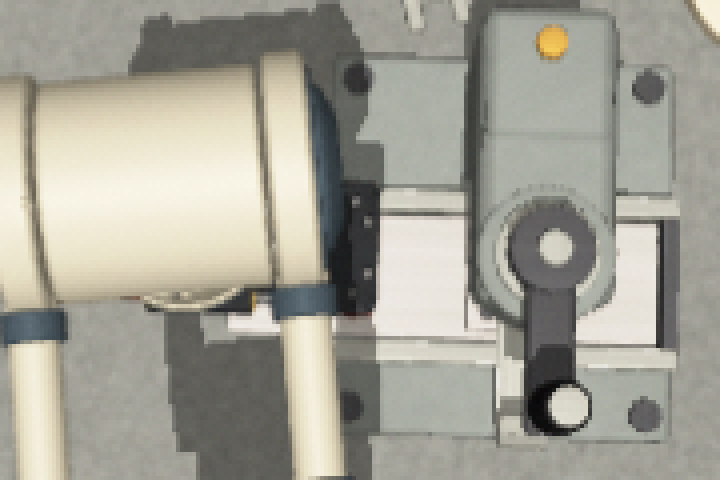

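The white slide plate reaches the dark stop at right (660,285), and the push force rose to 16 N, so the slide is home. Retreating and going over the sleeve.

{"op": "apply_moves", "data": {
  "rows": [
    [[0,0,0],[0,0,0],1],
    [[0,0,0],[0,0.03,0],1],
    [[0,0,0],[0,0,0.055],1],
    [[0,0,0],[0,0,0.055],1],
    [[0,0,0],[0,0,0.055],0],
    [[0,0,0],[0,0,0.055],-1],
    [[0,0,0],[0,0,0.055],-1],
    [[0,0,0],[-0.02,-0.05,0],-1],
    [[0,0,0],[-0.02,-0.05,0],-1],
    [[0,0,0],[-0.02,-0.05,0],-1]
  ]
}}

```text
t: 5.9
ee_pos: [0.4871, -0.0395, 0.3447]
orientation: [0.001, 1.0, -0.02, 0.0]
force: [1.2, 0.3, 1.2]
finger_gap: 0.0572
grip_force: 0.0
```

{"op": "apply_moves", "data": {
  "rows": [
    [[0,0,0],[-0.02,-0.045,0],-1],
    [[0,0,0],[0,0,0],-1],
    [[0,0,0],[0,0,0],-1]
  ]
}}

```text
t: 6.28
ee_pos: [0.4678, -0.0826, 0.3447]
orientation: [0.0, 1.0, -0.02, 0.0]
force: [-0.2, -0.1, -0.3]
finger_gap: 0.0862
grip_force: 0.0
```

Run:
```python
from h import *
s=manip.read_state();c=manip.calibration("wrist");im=manip.get_image("wrist");print(s["ee_pos"],s["orientation"],s["finger_gap"])
cv2.imwrite("pics/w1.png",im[:,:,::-1])
for p in((.4648,-.0838,.301),(.540,-.087,.24)):print(cv2.projectPoints(np.array([p]),np.array(c["rvec"],float),np.array(c["tvec"],float),np.array(c["mtx"],float),np.array(c["distortion"],float))[0].ravel())
```

```text
[ 0.46777232 -0.08256467  0.34472436] [ 2.56125120e-04  9.99795413e-01 -2.02229875e-02  3.11424754e-04] 0.08615325132351895
[324.3358118  270.57690589]
[324.10432282 118.48886636]
```

View pics/w1.png

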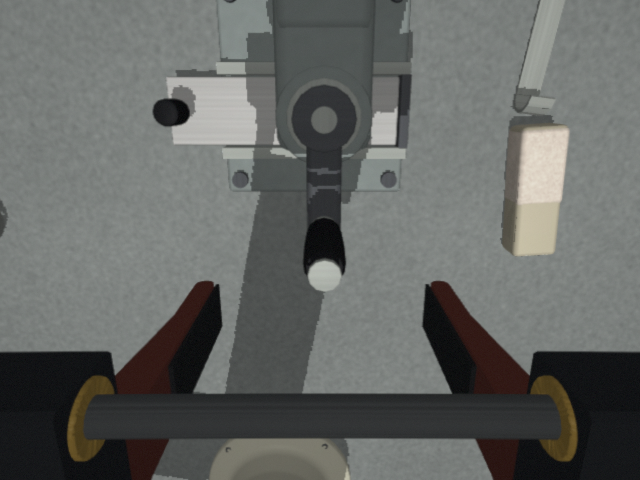

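The sleeve's pin top is at (324,275), close to the predicted (324,271); the hub is at (324,119), matching. The sleeve lies between the open fingers.

Run:
```python
from h import *
im=cv2.imread("pics/w1.png")[:,:,::-1];b=blobs(im,(295,250,355,300),lambda a:a.min(2)>135,200);print(b)
c=manip.calibration("wrist")
print(onz(c,(324.3,b[0][0][1]),.301),onz(c,(324,119),.225),onz(c,(324,119),.24))
```

```text
[([324.4, 275.8], [308, 261, 34, 31], 791)]
[ 0.46201017 -0.08309029  0.301     ] [ 0.53922188 -0.08630075  0.225     ] [ 0.539833   -0.08622962  0.24      ]
```

{"op": "apply_moves", "data": {
  "rows": [
    [[0,0,0],[-0.004,-0.001,-0.04],-1],
    [[0,0,0],[0,0,-0.04],-1],
    [[0,0,0],[0,0,-0.019],-1],
    [[0,0,0],[0,0,0],1],
    [[0,0,0],[0,0,0],1],
    [[0,0,0],[0,0,0],1],
    [[0,0,0],[0,0,0],1],
    [[0,0,0],[0,0,0],1]
  ],
  "force": 40
}}

```text
t: 7.32
ee_pos: [0.4637, -0.0833, 0.246]
orientation: [0.0, 1.0, -0.02, 0.0]
force: [-0.5, 0.4, 0.0]
finger_gap: 0.0415
grip_force: 0.0
```

{"op": "apply_moves", "data": {
  "rows": [
    [[0,0,0],[0,0,0],1],
    [[0,0,0],[0,0,0],1],
    [[0,0,0],[0,0,0],1],
    [[0,0,0],[0,0,0],1]
  ]
}}

```text
t: 7.82
ee_pos: [0.4636, -0.0834, 0.2456]
orientation: [0.0, 1.0, -0.02, -0.0]
force: [-0.1, -1.5, -0.6]
finger_gap: 0.0235
grip_force: 40.0
```

```bash
cat > arc.py <<'E'
import numpy as np,sys
# rows along the sleeve circle: crank a0 -> in steps da
a0,da,n=float(sys.argv[1]),float(sys.argv[2]),int(sys.argv[3])
y=-.039; P=lambda a:.075*np.array([-np.cos(y-a),-np.sin(y-a)])
for i in range(n): d=P(a0+da*(i+1))-P(a0+da*i); print("%.2f"%(a0+da*(i+1)),d.round(4).tolist())
E
python3 arc.py 0 .2 36
```

```text
0.20 [0.0021, 0.0148]
0.40 [0.005, 0.0141]
0.60 [0.0077, 0.0129]
0.80 [0.0101, 0.0111]
1.00 [0.0121, 0.0088]
1.20 [0.0136, 0.0063]
1.40 [0.0146, 0.0034]
1.60 [0.015, 0.0005]
1.80 [0.0148, -0.0025]
2.00 [0.014, -0.0054]
2.20 [0.0126, -0.0081]
2.40 [0.0108, -0.0104]
2.60 [0.0085, -0.0123]
2.80 [0.0059, -0.0138]
3.00 [0.003, -0.0147]
3.20 [0.0, -0.015]
3.40 [-0.0029, -0.0147]
3.60 [-0.0058, -0.0138]
3.80 [-0.0084, -0.0124]
4.00 [-0.0107, -0.0105]
4.20 [-0.0126, -0.0081]
4.40 [-0.0139, -0.0055]
4.60 [-0.0148, -0.0026]
4.80 [-0.015, 0.0004]
5.00 [-0.0146, 0.0034]
5.20 [-0.0136, 0.0062]
5.40 [-0.0121, 0.0088]
5.60 [-0.0101, 0.011]
5.80 [-0.0078, 0.0128]
6.00 [-0.0051, 0.0141]
6.20 [-0.0022, 0.0148]
6.40 [0.0008, 0.015]
6.60 [0.0038, 0.0145]
6.80 [0.0066, 0.0134]
7.00 [0.0091, 0.0119]
7.20 [0.0113, 0.0098]
```

{"op": "apply_moves", "data": {
  "rows": [
    [[0,0,0],[0.002,0.0148,0],1],
    [[0,0,0],[0.005,0.0141,0],1],
    [[0,0,0],[0.0077,0.0129,0],1],
    [[0,0,0],[0.0101,0.0111,0],1],
    [[0,0,0],[0.0121,0.0088,0],1],
    [[0,0,0],[0.0136,0.0063,0],1]
  ]
}}

```text
t: 8.57
ee_pos: [0.5149, -0.0153, 0.2456]
orientation: [0.001, 1.0, -0.02, 0.0]
force: [1.5, -10.6, 0.1]
finger_gap: 0.0237
grip_force: 40.0
```

{"op": "apply_moves", "data": {
  "rows": [
    [[0,0,0],[0.0146,0.0024,0],1],
    [[0,0,0],[0.015,-0.0005,0],1],
    [[0,0,0],[0.0148,-0.0025,0],1],
    [[0,0,0],[0.014,-0.0054,0],1],
    [[0,0,0],[0.0126,-0.0081,0],1]
  ]
}}

```text
t: 9.2
ee_pos: [0.5856, -0.0282, 0.2456]
orientation: [-0.0, 1.0, -0.019, -0.001]
force: [-3.1, -0.8, 1.4]
finger_gap: 0.0234
grip_force: 40.0
```

{"op": "apply_moves", "data": {
  "rows": [
    [[0,0,0],[0.0108,-0.0104,0],1],
    [[0,0,0],[0.0085,-0.0123,0],1],
    [[0,0,0],[0.0059,-0.0138,0],1],
    [[0,0,0],[0.003,-0.0147,0],1],
    [[0,0,0],[0,-0.015,0],1]
  ]
}}

```text
t: 9.82
ee_pos: [0.6129, -0.0967, 0.2456]
orientation: [-0.0, 1.0, -0.02, -0.001]
force: [-4.9, 1.7, 2.2]
finger_gap: 0.0237
grip_force: 40.0
```

{"op": "apply_moves", "data": {
  "rows": [
    [[0,0,0],[-0.0034,-0.0147,0],1],
    [[0,0,0],[-0.0063,-0.0138,0],1],
    [[0,0,0],[-0.0084,-0.0124,0],1],
    [[0,0,0],[-0.0107,-0.0105,0],1],
    [[0,0,0],[-0.0126,-0.0081,0],1]
  ]
}}

```text
t: 10.45
ee_pos: [0.5708, -0.1545, 0.2456]
orientation: [-0.001, 1.0, -0.019, -0.0]
force: [-2.8, 9.4, 2.4]
finger_gap: 0.0237
grip_force: 40.0
```

{"op": "apply_moves", "data": {
  "rows": [
    [[0,0,0],[-0.0139,-0.0045,0],1],
    [[0,0,0],[-0.0148,-0.0021,0],1],
    [[0,0,0],[-0.015,0.0004,0],1],
    [[0,0,0],[-0.0146,0.0034,0],1]
  ]
}}

```text
t: 10.95
ee_pos: [0.514, -0.1577, 0.2456]
orientation: [-0.0, 1.0, -0.019, 0.002]
force: [7.1, 5.6, 1.7]
finger_gap: 0.0235
grip_force: 40.0
```

```bash
cat >> h.py <<'E'
C=np.array([.538,-.087])
def st():
    s=manip.read_state(); r=s["ee_pos"][:2]-C; R=np.hypot(*r); u=r/R; t=np.array([u[1],-u[0]]); f=s["force"][:2]
    a=(np.pi-np.arctan2(u[1],u[0])-.039)%(2*np.pi)
    print("t %.2f a %.3f R %.4f Fr %.2f Ft %.2f Fz %.1f grip %.1f"%(s["t"],a,R,f@u,f@t,s["force"][2],s["grip_force"]),"tangent",t.round(3))
E
python3 -c "from h import *;st()"
```

```text
t 10.95 a 5.001 R 0.0747 Fr -7.61 Ft -4.97 Fz 1.7 grip 40.0 tangent [-0.947  0.322]
```

{"op": "apply_moves", "data": {
  "rows": [
    [[0,0,0],[-0.0135,0.0065,0],1],
    [[0,0,0],[0,0,0],1]
  ]
}}

```text
t: 11.2
ee_pos: [0.5003, -0.1513, 0.2456]
orientation: [0.0, 1.0, -0.019, 0.002]
force: [6.4, 1.8, 0.6]
finger_gap: 0.0238
grip_force: 40.0
```

```bash
python3 arc.py 5.2 .1 20; python3 -c "from h import *;st()"
```

```text
5.30 [-0.0063, 0.0041]
5.40 [-0.0058, 0.0047]
5.50 [-0.0053, 0.0053]
5.60 [-0.0048, 0.0058]
5.70 [-0.0042, 0.0062]
5.80 [-0.0036, 0.0066]
5.90 [-0.0029, 0.0069]
6.00 [-0.0022, 0.0072]
6.10 [-0.0014, 0.0074]
6.20 [-0.0007, 0.0075]
6.30 [0.0, 0.0075]
6.40 [0.0008, 0.0075]
6.50 [0.0015, 0.0073]
6.60 [0.0023, 0.0071]
6.70 [0.003, 0.0069]
6.80 [0.0036, 0.0066]
6.90 [0.0043, 0.0062]
7.00 [0.0049, 0.0057]
7.10 [0.0054, 0.0052]
7.20 [0.0059, 0.0046]
t 11.20 a 5.204 R 0.0745 Fr -4.81 Ft -4.64 Fz 0.6 grip 40.0 tangent [-0.863  0.506]
```

{"op": "apply_moves", "data": {
  "rows": [
    [[0,0,0],[-0.0063,0.0041,0],1],
    [[0,0,0],[-0.0058,0.0047,0],1],
    [[0,0,0],[0,0,0],1]
  ]
}}

```text
t: 11.58
ee_pos: [0.4887, -0.1429, 0.2456]
orientation: [0.0, 1.0, -0.019, 0.002]
force: [6.7, 1.4, -0.2]
finger_gap: 0.0233
grip_force: 40.0
```

```bash
python3 -c "from h import *;st()"
```

```text
t 11.57 a 5.396 R 0.0745 Fr -5.46 Ft -4.07 Fz -0.2 grip 40.0 tangent [-0.75   0.662]
```

{"op": "apply_moves", "data": {
  "rows": [
    [[0,0,0],[-0.0053,0.0053,0],1],
    [[0,0,0],[-0.0048,0.0058,0],1],
    [[0,0,0],[0,0,0],1]
  ]
}}

```text
t: 11.95
ee_pos: [0.4787, -0.132, 0.2456]
orientation: [0.001, 1.0, -0.02, 0.002]
force: [6.1, 0.2, -0.2]
finger_gap: 0.0238
grip_force: 40.0
```

```bash
python3 -c "from h import *;st()"
```

```text
t 11.95 a 5.595 R 0.0745 Fr -4.99 Ft -3.49 Fz -0.2 grip 40.0 tangent [-0.604  0.797]
```

{"op": "apply_moves", "data": {
  "rows": [
    [[0,0,0],[-0.004,0.0062,0],1],
    [[0,0,0],[-0.0033,0.0066,0],1],
    [[0,0,0],[0,0,0],1]
  ]
}}

```text
t: 12.32
ee_pos: [0.4713, -0.12, 0.2456]
orientation: [0.002, 1.0, -0.02, 0.002]
force: [6.4, -3.7, -0.4]
finger_gap: 0.0237
grip_force: 40.0
```

```bash
python3 -c "from h import *;st()"
```

```text
t 12.32 a 5.785 R 0.0745 Fr -4.12 Ft -6.15 Fz -0.4 grip 40.0 tangent [-0.443  0.896]
```

{"op": "apply_moves", "data": {
  "rows": [
    [[0,0,0],[-0.0025,0.007,0],1],
    [[0,0,0],[0,0,0],1]
  ]
}}

```text
t: 12.58
ee_pos: [0.4685, -0.1136, 0.2456]
orientation: [0.002, 1.0, -0.021, 0.002]
force: [5.0, -6.4, 0.9]
finger_gap: 0.0237
grip_force: 40.0
```

```bash
python3 -c "from h import *;st()"
```

```text
t 12.57 a 5.878 R 0.0744 Fr -2.35 Ft -7.70 Fz 0.9 grip 40.0 tangent [-0.358  0.934]
```

{"op": "apply_moves", "data": {
  "rows": [
    [[0,0,0],[-0.0018,0.0072,0],1],
    [[0,0,0],[-0.001,0.0074,0],1],
    [[0,0,0],[0,0,0],1]
  ]
}}

```text
t: 12.95
ee_pos: [0.4647, -0.1, 0.2457]
orientation: [0.003, 1.0, -0.021, 0.0]
force: [-0.2, -9.3, 1.2]
finger_gap: 0.0236
grip_force: 40.0
```

```bash
python3 -c "from h import *;st()"
```

```text
t 12.95 a 6.069 R 0.0744 Fr 1.84 Ft -9.10 Fz 1.2 grip 40.0 tangent [-0.174  0.985]
```

{"op": "apply_moves", "data": {
  "rows": [
    [[0,0,0],[-0.001,0.0075,0],1],
    [[0,0,0],[0,0,0],1]
  ]
}}

```text
t: 13.2
ee_pos: [0.4638, -0.0928, 0.2457]
orientation: [0.003, 1.0, -0.022, 0.0]
force: [-0.4, -9.8, 0.5]
finger_gap: 0.0236
grip_force: 40.0
```

```bash
python3 -c "from h import *;st()"
```

```text
t 13.20 a 6.166 R 0.0745 Fr 1.16 Ft -9.69 Fz 0.5 grip 40.0 tangent [-0.078  0.997]
```

{"op": "apply_moves", "data": {
  "rows": [
    [[0,0,0],[0,0.0075,0],1],
    [[0,0,0],[0,0.004,0],1],
    [[0,0,0],[0,0,0],1]
  ]
}}

```text
t: 13.58
ee_pos: [0.4637, -0.0818, 0.2456]
orientation: [0.004, 1.0, -0.022, 0.0]
force: [-1.3, -11.9, 0.1]
finger_gap: 0.0236
grip_force: 40.0
```

```bash
python3 -c "from h import *;st()"
```

```text
t 13.57 a 0.030 R 0.0745 Fr 0.47 Ft -12.00 Fz 0.1 grip 40.0 tangent [0.069 0.998]
```

{"op": "apply_moves", "data": {
  "rows": [
    [[0,0,0],[0.0003,0.004,0],1],
    [[0,0,0],[0,0,0],1],
    [[0,0,0],[0,0,0],1],
    [[0,0,0],[0,0,0],1]
  ]
}}

```text
t: 14.08
ee_pos: [0.464, -0.0782, 0.2456]
orientation: [0.004, 1.0, -0.022, 0.0]
force: [-1.7, -12.9, 0.6]
finger_gap: 0.0231
grip_force: 40.0
```

```bash
python3 -c "from h import *;st()"
```

```text
t 14.07 a 0.080 R 0.0746 Fr 0.16 Ft -13.02 Fz 0.6 grip 40.0 tangent [0.118 0.993]
```

{"op": "apply_moves", "data": {
  "rows": [
    [[0,0,0],[0,0,0],1],
    [[0,0,0],[0,0,0],1],
    [[0,0,0],[0,0,0],1],
    [[0,0,0],[0,0,0],1],
    [[0,0,0],[0,0,0],1],
    [[0,0,0],[0,0,0],1]
  ]
}}

```text
t: 14.82
ee_pos: [0.464, -0.0782, 0.2456]
orientation: [0.004, 1.0, -0.022, 0.0]
force: [-0.7, -12.9, 1.9]
finger_gap: 0.0235
grip_force: 40.0
```

```bash
python3 -c "from h import *;st();print(manip.read_state()['ee_pos'])"; python3 arc.py 6.35 -.2 32
```

```text
t 14.82 a 0.079 R 0.0745 Fr -0.79 Ft -12.86 Fz 1.9 grip 40.0 tangent [0.118 0.993]
[ 0.4639884  -0.07819207  0.24563617]
6.15 [-0.0001, -0.015]
5.95 [0.0029, -0.0147]
5.75 [0.0058, -0.0138]
5.55 [0.0084, -0.0124]
5.35 [0.0107, -0.0105]
5.15 [0.0126, -0.0082]
4.95 [0.0139, -0.0055]
4.75 [0.0147, -0.0026]
4.55 [0.015, 0.0004]
4.35 [0.0146, 0.0033]
4.15 [0.0137, 0.0062]
3.95 [0.0122, 0.0087]
3.75 [0.0102, 0.011]
3.55 [0.0078, 0.0128]
3.35 [0.0051, 0.0141]
3.15 [0.0022, 0.0148]
2.95 [-0.0008, 0.015]
2.75 [-0.0037, 0.0145]
2.55 [-0.0065, 0.0135]
2.35 [-0.0091, 0.0119]
2.15 [-0.0113, 0.0099]
1.95 [-0.013, 0.0074]
1.75 [-0.0142, 0.0047]
1.55 [-0.0149, 0.0018]
1.35 [-0.0149, -0.0012]
1.15 [-0.0144, -0.0042]
0.95 [-0.0133, -0.0069]
0.75 [-0.0116, -0.0094]
0.55 [-0.0095, -0.0116]
0.35 [-0.007, -0.0132]
0.15 [-0.0043, -0.0144]
-0.05 [-0.0013, -0.0149]
```

{"op": "apply_moves", "data": {
  "rows": [
    [[0,0,0],[-0.0005,-0.0075,0],1],
    [[0,0,0],[0.0004,-0.0075,0],1],
    [[0,0,0],[0.0029,-0.0147,0],1],
    [[0,0,0],[0.0058,-0.0138,0],1],
    [[0,0,0],[0.0084,-0.0124,0],1]
  ]
}}

```text
t: 15.45
ee_pos: [0.4797, -0.1333, 0.2457]
orientation: [0.002, 1.0, -0.022, -0.001]
force: [-5.5, -6.4, 2.5]
finger_gap: 0.0234
grip_force: 40.0
```

```bash
python3 -c "from h import *;st()"
```

```text
t 15.45 a 5.573 R 0.0744 Fr 8.27 Ft -1.58 Fz 2.5 grip 40.0 tangent [-0.622  0.783]
```

{"op": "apply_moves", "data": {
  "rows": [
    [[0,0,0],[0.01,-0.011,0],1],
    [[0,0,0],[0.0122,-0.0087,0],1],
    [[0,0,0],[0.0139,-0.0055,0],1],
    [[0,0,0],[0.0147,-0.0026,0],1],
    [[0,0,0],[0.015,0.0004,0],1]
  ]
}}

```text
t: 16.08
ee_pos: [0.5475, -0.1611, 0.2457]
orientation: [0.003, 1.0, -0.022, 0.001]
force: [1.6, -6.8, 1.4]
finger_gap: 0.0236
grip_force: 40.0
```

```bash
python3 -c "from h import *;st()"
```

```text
t 16.07 a 4.546 R 0.0747 Fr 6.92 Ft -0.74 Fz 1.4 grip 40.0 tangent [-0.992 -0.127]
```

{"op": "apply_moves", "data": {
  "rows": [
    [[0,0,0],[0.0146,0.0026,0],1],
    [[0,0,0],[0.0137,0.0056,0],1],
    [[0,0,0],[0.0122,0.0087,0],1],
    [[0,0,0],[0.0102,0.011,0],1],
    [[0,0,0],[0.0078,0.0128,0],1]
  ]
}}

```text
t: 16.7
ee_pos: [0.6069, -0.1174, 0.2457]
orientation: [0.001, 1.0, -0.02, 0.001]
force: [2.2, -0.3, 0.6]
finger_gap: 0.0234
grip_force: 40.0
```

```bash
python3 -c "from h import *;st()"
```

```text
t 16.70 a 3.519 R 0.0753 Fr 2.09 Ft -0.64 Fz 0.6 grip 40.0 tangent [-0.404 -0.915]
```

{"op": "apply_moves", "data": {
  "rows": [
    [[0,0,0],[0.0051,0.0141,0],1],
    [[0,0,0],[0.0022,0.0148,0],1],
    [[0,0,0],[-0.0008,0.015,0],1],
    [[0,0,0],[-0.0037,0.0145,0],1],
    [[0,0,0],[-0.0065,0.0135,0],1]
  ]
}}

```text
t: 17.32
ee_pos: [0.6005, -0.0444, 0.2456]
orientation: [0.001, 1.0, -0.02, -0.001]
force: [-7.9, -3.6, 1.7]
finger_gap: 0.0236
grip_force: 40.0
```

```bash
python3 -c "from h import *;st()"
```

```text
t 17.32 a 2.504 R 0.0757 Fr -8.54 Ft -1.51 Fz 1.7 grip 40.0 tangent [ 0.563 -0.826]
```

{"op": "apply_moves", "data": {
  "rows": [
    [[0,0,0],[-0.0098,0.0114,0],1],
    [[0,0,0],[-0.0118,0.0094,0],1],
    [[0,0,0],[-0.013,0.0072,0],1],
    [[0,0,0],[-0.0142,0.0047,0],1],
    [[0,0,0],[-0.0149,0.0018,0],1]
  ]
}}

```text
t: 17.95
ee_pos: [0.5376, -0.0115, 0.2456]
orientation: [0.001, 1.0, -0.021, 0.0]
force: [-1.3, -12.1, 1.8]
finger_gap: 0.0236
grip_force: 40.0
```

```bash
python3 -c "from h import *;st()"
```

```text
t 17.95 a 1.527 R 0.0755 Fr -12.06 Ft -1.32 Fz 1.8 grip 40.0 tangent [1.    0.005]
```

{"op": "apply_moves", "data": {
  "rows": [
    [[0,0,0],[-0.0149,-0.0022,0],1],
    [[0,0,0],[-0.0144,-0.005,0],1],
    [[0,0,0],[-0.0133,-0.0069,0],1],
    [[0,0,0],[-0.0116,-0.0094,0],1],
    [[0,0,0],[-0.0095,-0.0116,0],1]
  ]
}}

```text
t: 18.58
ee_pos: [0.4752, -0.0463, 0.2456]
orientation: [0.001, 1.0, -0.02, 0.002]
force: [9.9, -6.6, -0.8]
finger_gap: 0.0234
grip_force: 40.0
```

```bash
python3 -c "from h import *;st();print(manip.read_state()['ee_pos'])"; python3 arc.py .52 -.1 6
```

```text
t 18.57 a 0.536 R 0.0749 Fr -11.90 Ft -0.17 Fz -0.8 grip 40.0 tangent [0.544 0.839]
[ 0.47515949 -0.0462651   0.24559879]
0.42 [-0.0037, -0.0065]
0.32 [-0.003, -0.0069]
0.22 [-0.0023, -0.0071]
0.12 [-0.0016, -0.0073]
0.02 [-0.0008, -0.0075]
-0.08 [-0.0001, -0.0075]
```

{"op": "apply_moves", "data": {
  "rows": [
    [[0,0,0],[-0.0027,-0.007,0],1],
    [[0,0,0],[-0.002,-0.0072,0],1],
    [[0,0,0],[-0.0019,-0.0072,0],1],
    [[0,0,0],[-0.0014,-0.0073,0],1],
    [[0,0,0],[-0.0008,-0.0065,0],1],
    [[0,0,0],[0,0,0],1]
  ]
}}

```text
t: 19.32
ee_pos: [0.4638, -0.0806, 0.2457]
orientation: [-0.0, 1.0, -0.02, -0.003]
force: [-11.4, -0.2, 4.9]
finger_gap: 0.0234
grip_force: 40.0
```

```bash
python3 -c "from h import *;st();print(manip.read_state()['ee_pos'])"
```

```text
t 19.32 a 0.047 R 0.0745 Fr 11.30 Ft -1.22 Fz 4.9 grip 40.0 tangent [0.086 0.996]
[ 0.46380318 -0.08061208  0.24568571]
```

{"op": "apply_moves", "data": {
  "rows": [
    [[0,0,0],[-0.0015,-0.002,0],1],
    [[0,0,0],[-0.0005,-0.002,0],1],
    [[0,0,0],[0,0,0],1]
  ]
}}

```text
t: 19.7
ee_pos: [0.4636, -0.0837, 0.2457]
orientation: [-0.001, 1.0, -0.019, -0.0]
force: [-3.8, 2.2, 1.8]
finger_gap: 0.0238
grip_force: 40.0
```

```bash
python3 -c "from h import *;st();print(manip.read_state()['ee_pos'])"
```

```text
t 19.70 a 0.005 R 0.0745 Fr 3.87 Ft 1.98 Fz 1.8 grip 40.0 tangent [0.044 0.999]
[ 0.46358589 -0.08370511  0.2456684 ]
```

The force now pushes back forwards (+2 N) at the starting position, so the crank is against its stop. Letting go.

{"op": "apply_moves", "data": {
  "rows": [
    [[0,0,0],[0,0,0],-1],
    [[0,0,0],[0,0,0],-1],
    [[0,0,0],[0,0,0],-1],
    [[0,0,0],[0,0,0],-1],
    [[0,0,0],[0,0,0],-1],
    [[0,0,0],[0,0,0.03],-1],
    [[0,0,0],[0,0,0.05],-1],
    [[0,0,0],[0,0,0.05],-1],
    [[0,0,0],[-0.04,-0.04,0],-1],
    [[0,0,0],[0,0,0],-1]
  ]
}}

```text
t: 20.95
ee_pos: [0.4229, -0.1262, 0.3772]
orientation: [0.001, 1.0, -0.021, 0.001]
force: [-0.2, 1.2, -0.1]
finger_gap: 0.088
grip_force: 0.0
```

Run:
```python
from h import *
im=manip.get_image("scene");a=cv2.resize(im[120:320,220:420],None,fx=3,fy=3)
b=cv2.resize(manip.get_image("wrist"),(800,600))[0:600,:][:, :]
cv2.imwrite("pics/f1.png",a[:,:,::-1]);st()
```

```text
t 21.05 a 5.925 R 0.1201 Fr 0.47 Ft 0.53 Fz -0.4 grip 0.0 tangent [-0.314  0.949]
```

View pics/f1.png

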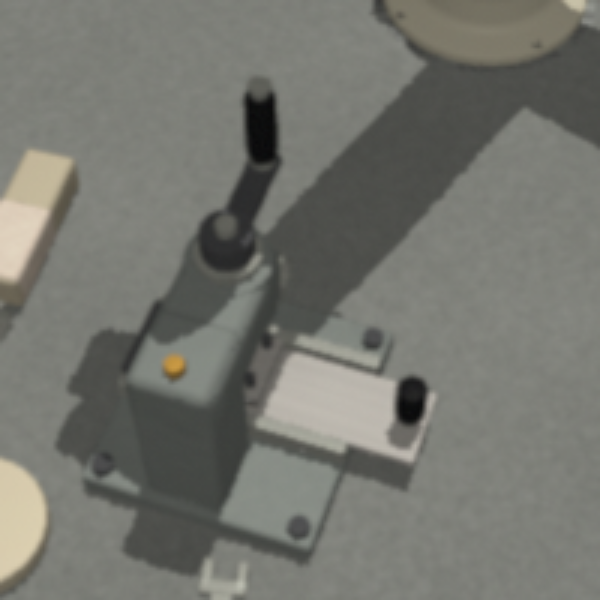

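The crank is back at the front with its sleeve at (260,120). The slide is in, with the knob at (410,400), the bystanders in view look undisturbed and the gripper is clear of everything.

```bash
python3 -c "
from rig import manip
print(manip.finish_job())"
```

```text
the job is handed in; nothing more can be done
None
```

I handed the job in at about 21 s; the hand-in call returned no verdict, so success is judged from my own readings. The slide is home, the pin was pressed until solid and held at about 13 N on the sleeve for just over a second, the crank was wound back to its stop and released, and nothing in the final picture looks disturbed.

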